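# Press a lens block onto its lens with the trigger clamp

## Robot

A 7-joint arm with a two-finger parallel gripper is mounted at the origin on a cart in front of the work surface, level with it; the furniture and walls round the work are solid. World frame = base frame: x ahead of the robot, y to its left, z up, the work surface at z = 0. Lengths are in m, angles in rad, forces in N, time in s.
With the tool pointing down it reaches from about 0.4 to 0.85 m from the base axis. Payload 10.4 kg.
Tool frame: the origin (TCP) lies at the very end of the fingers, on their centre line; the grasp point (between the pads) lies 19 mm behind it; z points along the fingers, y is the direction in which the jaws open and shut (so a half turn about z gives the same grasp; the last joint's range is limited). The gripper opens to 87 mm and grips with 3 to 60 N. Pads are 19 mm wide; open, the fingers measure 117 mm over their backs; the gripper's body (75 mm by 190 mm) begins 51 mm behind the grasp point.
Start: joints at [-1.306, 0.332, -0.065, 1.46, 0.022, 1.35, -0.088], TCP at [0.177, 0.599, 0.223] pointing down, gripper open.
Joint ranges: [-2.6, 2.6], [-0.5, 2.12], [-1.47, 1.34], [0.16, 2.42], [-1.27, 4.41], [0.06, 2.06], [-2.6, 2.6]. Speed limits (rad/s): [2.22, 2.22, 2.79, 2.79, 3.14, 3.14, 3.14].

## Interface

Orientations are given as a unit quaternion [x, y, z, w].
In Python, from bench import r, eyes, job gives the robot as it stands. The module is installed in compiled form; this text tells all that it offers.
- The arm moves only by the tool play_rows, never from a script. Its argument "motion" is a list of rows, each a list of 7 numbers: the shift along the tool's x, y, z as a fraction of full scale, then the turn, a rotation vector about the tool's x, y, z as a fraction of full scale, then the opening in per cent of the stroke, from 0 (shut) to 100 (fully open). A call has 1 to 5 rows; each row is the pose to reach, as a shift and turn from the pose commanded when the call began, along the tool's axes at that moment; what a row does not reach only later rows make up. Full scale, the value 1, is 0.2 m for a shift and 90 degrees for a turn. A row lasts 1/8 s, in which the tool goes at most 62.5 mm and 10.7 degrees, less where a joint would pass 70% of its speed; a pose out of reach is approached as far as the arm can. A call with a number of a shift or a turn outside -1 to 1 is refused whole. A call with a gripper value outside its range is refused whole. The fingers move at their own pace and stop on an object; "squeeze" is the grip in N (left out, the last holds). Time passes only in rows, so rows that repeat a pose let the fingers close. It gives the time, the measured TCP pose, the force and the opening at its end, in the units of the state.
- r.read_state(): the state, without advancing time (a new reading comes with each control period).
- eyes.camera(name): name is "side" or "top"; returns a dict with "image" (480x640x3 uint8, red, green, blue), "mtx" (3x3 intrinsics, pixels), "dist" ([k1, k2, p1, p2, k3] as OpenCV has them; the pictures are not rectified), "R" (3x3) and "t" (3): a world point X has camera coordinates R X + t. Camera axes: x right, y down, z forward; pixel columns grow to the right and rows downward; lengths in m; the calibration is good to about 2 mm. A picture is of the moment at which its call begins. There is no depth.
- job.close_job(): hands the job in, once; it reports no verdict.
Trained networks look in a picture, given as the dict that the camera call returned (one of the last four; its "shot" number tells which), for a name from the list of things; names that differ only in an ending like _2 or _b are one class to them, and where a whole thing is asked for, a point or a joint stands for the part that bears it (a point fixed in the world has none). Each returns a list of dicts, best first, with "p" (0 to 1); they miss things now and then, are a little off and sometimes report something else, mostly with a low value. They report only what shows in the picture. A call takes as long as a camera call.
- eyes.regions_of(picture, label): "region" (480x640 bool, what is visible of it) and "xy" ([column, row] in pixels, amid what is visible of it).
- eyes.landmark_of(picture, label): "xy" ([column, row] in pixels: a listed point, or the origin of a listed thing).
The state is a dict: "time": time; "joint_positions": joint angles; "joint_vel": joint speeds; "joint_torque": joint torques, N m; "ee_pos": TCP position; "eef_rot": TCP orientation; "ft_force": force on the tool from outside, world axes, zero at the start; "torque": the same for the moment, N m; "width": finger opening in m.
Only numpy, scipy, OpenCV 4.12 (cv2) and the standard library are available. Lean on these libraries where they do the work, as an engineer would, in place of code of your own. Each camera call takes 0.05 s, during which the arm holds its last target. There are 200 camera calls.

## Task

Use the bench clamp with the blue trigger and the blue lens block: squeeze its grip again and again until the jaw has pushed the blue block fully home against the lens, then let go of the grip and press the yellow release tab of that clamp right down so that the jaw springs fully open, leaving the block seated on the lens. Do not touch the clamp with the red trigger.

Things in the scene. Friction and masses are not known exactly. Their poses are not given: they have to be found in the camera images.
- blue_clamp: The right clamp, with blue trigger and blue lens block, fixed on a plate 278x78x10 mm. Origin on the worktop under the middle of its squeeze grip; x along the bar from grip to moving jaw, z up. In this frame, mm: grey head 42 wide, top z 53; upright lens x 78 to 91, top z 100; moving jaw x 137 (open), top z 94. Nothing beside the levers above the head between x -66 and +66.
- blue_trigger: Blue trigger: upright lever at clamp x 21 to 31 mm, y -13 to 13, z 62 to 126; frame equals blue_clamp's at rest. A like black palm lever is at x -31 to -21: 62 mm over both. Squeezed along x (about 10 N) they close equally (coupled) 13 mm each, to 36 mm, and spring back. A full squeeze gains one 10 mm ratchet tooth (a brisk one maybe two): 2-3 do it. Block home stops them; more does no harm.
- blue_tab_top (a point): Middle of the top of the blue clamp's yellow release tab, 32x36 mm, at clamp x -88, y 0, z 85 mm. It presses straight down 13 mm to its stop against a spring (1.5 N at first, 4 N fully down). Pressed 12 mm or more it frees the bar and the jaw springs fully open; keep it down half a second.
- blue_jaw (a joint): How far the moving jaw of the blue clamp is drawn in, m: 0 = fully open, 0.010 = touches the block's carriage when that stands at 0, 0.024 = block home on the lens.
- blue_block (a joint): How far the carriage with the blue lens block (22 mm wide, axis level at z 66 mm) has been pushed to the lens, m: starts at 0 to 0.006; 0.014 = fully home against the lens. It stays where it is pushed (3 N of friction).
- red_clamp: The other clamp, of the same shape and size but with red trigger and red lens block; to be left alone. Same frame as blue_clamp.

How it is judged:
On the way, in this order (a step that is already met when the one before it is completed fails the run):
1. the trigger of the blue clamp is squeezed until the blue block is home (value of joint blue_block above 0.0115 m and value of joint blue_jaw above 0.009 m and contact force between the fingers and blue_trigger above 1 N), for 0.1 s.
2. the release tab has let the jaw spring open, the block still home (value of joint blue_jaw below 0.003 m and value of joint blue_block above 0.0115 m), for 0.2 s.
At the end, for the whole second after the job is handed in: The blue block is home on its lens (within 2.5 mm of fully home) and the jaw of the blue clamp is open again (within 3 mm of fully open) (all of step 2); the robot touches nothing.
It fails at once if the red clamp was touched (contact force between the arm and red_clamp above 1.5 N).
It fails at once if the red clamp was handled (contact force between the fingers and red_clamp above 1.5 N).
It also fails if it takes over 54 s, if anything falls off the work surface, if the arm or the gripper's body presses on something with over 40 N, if the wrist force passes 120 N, or if a joint passes its speed limit or range.

## Working session

There is one attempt and no reset: what is moved stays moved. The work goes in short steps, Python scripts to look and compute and a tool call to move; the robot and the scene stay as the last step left them, time stands still between calls to the robot, and variables do not carry over. Pictures are saved under pics/ and viewed, about 8 in all and at most 12, crops included, and the job is handed in when it is done.

Besides the shell and the picture viewer there is one more tool, called after "Request:" by a JSON object that holds its "fn" and its "kwargs", one argument or row to a line. play_rows: Moves the arm, as the interface text tells. Shift numbers are shares of 0.2 m and turn numbers shares of 90 degrees, none past 1 either way. Its arguments: {"type":"object","properties":{"motion":{"type":"array","items":{"type":"array","items":{"type":"number"}}},"squeeze":{"type":"number"}},"required":["motion"]}

```bash
mkdir -p pics
cat > h.py <<'E'
import numpy as np, cv2
from bench import r, eyes, job
from scipy.spatial.transform import Rotation as Rot
def ray(p,xy):
    u=cv2.undistortPoints(np.array([[xy]],float),np.array(p["mtx"]),np.array(p["dist"]))[0,0]
    R=np.array(p["R"]);t=np.array(p["t"])
    return -R.T@t, R.T@np.array([u[0],u[1],1])
def atz(p,xy,z):
    o,d=ray(p,xy); return o+d*(z-o[2])/d[2]
def proj(p,X):
    R=np.array(p["R"]);
    return cv2.projectPoints(np.array(X,float).reshape(-1,3),cv2.Rodrigues(R)[0],np.array(p["t"],float),np.array(p["mtx"]),np.array(p["dist"]))[0][:,0]
E
python3 - <<'E'
from h import *
s=r.read_state();print(s)
for n in("top","side"):
    p=eyes.camera(n);cv2.imwrite(f"pics/{n}0.png",p["image"][:,:,::-1])
    print(n,-np.array(p["R"]).T@p["t"])
    for l,z in(("blue_clamp",0),("red_clamp",0),("blue_trigger",0),("blue_tab_top",.085)):
        for q in eyes.landmark_of(p,l)[:3]: print(l,q["p"],q["xy"],atz(p,q["xy"],z).round(4))
    for l,z in(("blue_clamp",.03),("blue_trigger",.1),("blue_block",.066),("blue_jaw",.066)):
        for q in eyes.regions_of(p,l)[:2]: print("reg",l,q["p"],q["xy"],q["region"].sum(),atz(p,q["xy"],z).round(4))
E
```

```text
{'time': 0.0, 'joint_positions': array([-1.30556216,  0.33287885, -0.0647024 ,  1.46093354,  0.02159157,
        1.34990366, -0.08850018]), 'joint_vel': array([ 7.01038348e-04,  7.08345556e-05,  1.47070356e-03,  2.35907565e-03,
       -1.18303836e-04, -1.25140839e-04,  9.50437177e-05]), 'joint_torque': array([ 5.46616484e-04, -6.23271060e+01,  2.48120504e-02, -3.89888906e+01,
       -6.12868136e-02,  3.98392451e-02,  1.45589470e-04]), 'ee_pos': array([0.1773144 , 0.59891681, 0.2217533 ]), 'eef_rot': array([ 1.43410336e-01,  9.89663057e-01, -7.10271302e-04, -7.40579930e-05]), 'ft_force': array([-0.26127212,  0.01739122,  0.38412135]), 'torque': array([-0.01839291,  0.00358484,  0.00856047]), 'width': 0.08720964870672863}
top [0.34761729 0.11506566 0.9123197 ]
blue_clamp 0.65 [417.6, 233.8] [ 0.5072 -0.0485  0.    ]
red_clamp 0.77 [242.3, 213.2] [0.5461 0.3035 0.    ]
blue_tab_top 0.64 [429.6, 276.1] [ 0.4164 -0.053   0.085 ]
reg blue_clamp 0.83 [414.8, 218.9] 5744 [ 0.5311 -0.0383  0.03  ]
reg blue_trigger 0.62 [424.3, 208.1] 182 [ 0.5364 -0.0435  0.1   ]
reg blue_trigger 0.5 [415.4, 219.3] 5595 [ 0.5159 -0.0272  0.1   ]
reg blue_block 0.65 [420.6, 167.0] 255 [ 0.6239 -0.045   0.066 ]
reg blue_jaw 0.94 [420.5, 154.2] 405 [ 0.6492 -0.0454  0.066 ]
side [ 0.37700272 -0.58981402  0.56909812]
blue_clamp 0.83 [350.9, 334.7] [ 0.5089 -0.0454  0.    ]
red_clamp 0.81 [330.9, 225.9] [0.5308 0.3065 0.    ]
blue_tab_top 0.55 [299.2, 304.7] [ 0.4209 -0.0524  0.085 ]
blue_tab_top 0.52 [333.1, 223.7] [0.5135 0.1804 0.085 ]
reg blue_trigger 0.74 [365.5, 291.8] 301 [ 0.5268 -0.0527  0.1   ]
reg blue_block 0.59 [420.9, 305.3] 413 [ 0.6198 -0.0586  0.066 ]
reg blue_jaw 0.82 [430.6, 310.1] 907 [ 0.6315 -0.0717  0.066 ]
```

```bash
cat >> h.py <<'E'
def ov(n,fn,o,yaw,crop):
    p=eyes.camera(n);im=np.ascontiguousarray(p["image"][:,:,::-1]);x0,y0,x1,y1=crop
    s=min(800/(x1-x0),600/(y1-y0)); im=cv2.resize(im[y0:y1,x0:x1],None,fx=s,fy=s,interpolation=cv2.INTER_CUBIC)
    c,sn=np.cos(yaw),np.sin(yaw)
    def box(a,b,cc,d,z,col):
        P=np.array([[x,y,z] for x,y in((a,cc),(b,cc),(b,d),(a,d))])/1000
        W=np.c_[o[0]+c*P[:,0]-sn*P[:,1],o[1]+sn*P[:,0]+c*P[:,1],P[:,2]]
        cv2.polylines(im,[((proj(p,W)-[x0,y0]+.5)*s-.5).round().astype(int)],True,col,1,cv2.LINE_AA)
    box(21,31,-13,13,126,(0,255,255));box(-31,-21,-13,13,126,(0,255,0));box(-104,-72,-18,18,85,(255,0,255))
    box(-66,66,-21,21,53,(255,255,0)); box(78,91,-13,13,100,(0,128,255))
    cv2.imwrite("pics/"+fn,im)
E
python3 - <<'E'
from h import *
for n,c in(("top",(320,100,520,320)),("side",(220,220,500,430))): ov(n,n+"1.png",(.508,-.047),np.radians(2.5),c)
E
```

```text
(no output)
```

View pics/top0.png

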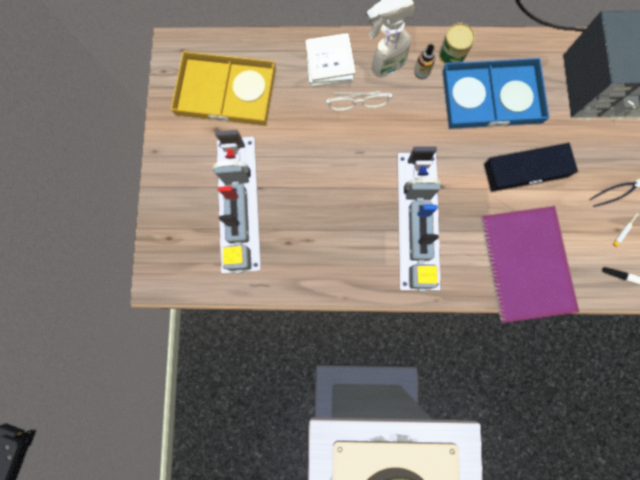

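View pics/top1.png

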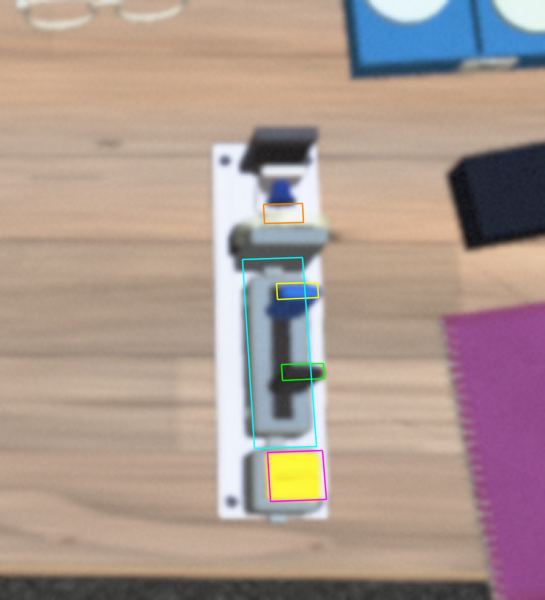

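View pics/side1.png

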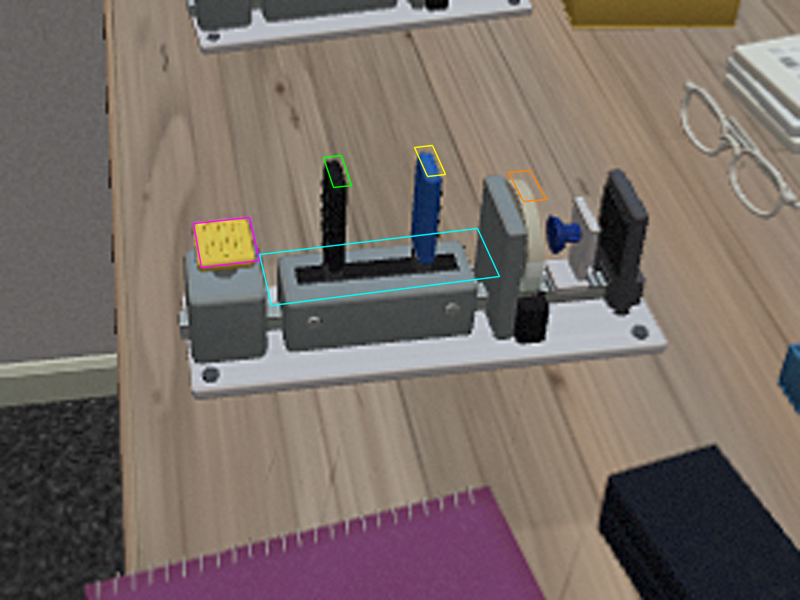

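```bash
cat >> h.py <<'E'
def plan(T,yaw):
    s=r.read_state();R0=Rot.from_quat(s["eef_rot"])
    Rt=Rot.from_matrix(np.array([[np.sin(yaw),np.cos(yaw),0],[-np.cos(yaw),np.sin(yaw),0],[0,0,-1]]).round(9))
    Rt=Rt if (R0.inv()*Rt).magnitude()<np.pi/2 else Rt*Rot.from_rotvec([0,0,np.pi])
    print("t",s["time"],"pos",s["ee_pos"].round(4),"shift",(R0.inv().apply(np.array(T)-s["ee_pos"])/.2).round(3),"turn",((R0.inv()*Rt).as_rotvec()/(np.pi/2)).round(3),"w",s["width"],"f",s["ft_force"].round(1))
E
python3 - <<'E'
from h import *
p=eyes.camera("top")
k=545/200
c=[atz(p,[320+x/k,100+y/k],.01)[:2] for x,y in((213,145),(220,518),(327,518),(317,145))]
print(np.round(c,4)); c=np.array(c)
print([np.degrees(np.arctan2(*(a-b)[::-1])) for a,b in((c[0],c[1]),(c[3],c[2]))],c.mean(0))
print([proj(p,[[.4,-.05,.0]])])
p=eyes.camera("side");k=800/280
c=[atz(p,[220+x/k,220+y/k],.01)[:2].round(4) for x,y in((195,388),(665,342))];print(c,np.degrees(np.arctan2(*(c[1]-c[0])[::-1])))
plan([.508,-.047,.222],np.radians(2))
E
```

```text
[[ 0.671  -0.0109]
 [ 0.395  -0.0122]
 [ 0.3959 -0.0876]
 [ 0.6715 -0.088 ]]
[np.float64(0.27025894053654037), np.float64(-0.07902381819118998)] [ 0.53333454 -0.04967376]
[array([[419.42415628, 287.99573532]])]
[array([ 0.3981, -0.0873]), array([ 0.6717, -0.0876])] -0.06282429446380784Traceback (most recent call last):
  File "<stdin>", line 10, in <module>
  File "h.py", line 26, in plan
    Rt=Rot.from_matrix(np.array([[np.sin(yaw),np.cos(yaw),0],[-np.cos(yaw),np.sin(yaw),0],[0,0,-1]]).round(9))
  File "scipy/spatial/transform/_rotation.pyx", line 1143, in scipy.spatial.transform._rotation.Rotation.from_matrix
ValueError: Non-positive determinant (left-handed or null coordinate frame) in rotation matrix 0: [[ 0.0348995   0.99939083  0.        ]
 [-0.99939083  0.0348995   0.        ]
 [ 0.          0.         -1.        ]].
```

```bash
sed -i 's/\[\[np.sin(yaw),np.cos(yaw),0\],\[-np.cos(yaw)/[[-np.sin(yaw),np.cos(yaw),0],[np.cos(yaw)/' h.py
python3 -c "
from h import *
plan([.507,-.05,.222],0)"
```

```text
t 1.1 pos [0.1774 0.5993 0.2226] shift [-2.502 -2.645  0.003] turn [ 0.    -0.     0.817] w 0.0869904206682662 f [ 0.6 -0.3  0.7]
```

Request:
{"fn": "play_rows", "kwargs": {
  "motion": [
    [-0.2,-0.2,0,0,0,0.06,100],
    [-0.4,-0.4,0,0,0,0.13,100],
    [-0.6,-0.6,0,0,0,0.19,100],
    [-0.8,-0.8,0,0,0,0.26,100],
    [-1,-1,0,0,0,0.32,100]
  ],
  "squeeze": 20
}}

```text
time: 1.72
ee_pos: [0.3131, 0.3491, 0.2228]
eef_rot: [0.387, 0.922, 0.0, -0.0]
ft_force: [0.8, 0.4, -0.6]
width: 0.0871
```

```bash
python3 -c "
from h import *
plan([.507,-.05,.222],0)"
```

```text
t 1.725 pos [0.3131 0.3491 0.2228] shift [-2.102 -0.708  0.003] turn [ 0.    -0.     0.495] w 0.08705323734503419 f [ 0.8  0.4 -0.6]
```

Request:
{"fn": "play_rows", "kwargs": {
  "motion": [
    [-0.2,-0.07,0,0,0,0.05,100],
    [-0.4,-0.14,0,0,0,0.1,100],
    [-0.6,-0.2,0,0,0,0.15,100],
    [-0.8,-0.27,0,0,0,0.2,100],
    [-1,-0.34,0,0,0,0.25,100]
  ]
}}

```text
time: 2.35
ee_pos: [0.4053, 0.1595, 0.2228]
eef_rot: [0.559, 0.829, 0.0, 0.0]
ft_force: [0.8, -0.0, -0.3]
width: 0.087
```

```bash
python3 -c "
from h import *
plan([.507,-.05,.222],0)"
```

```text
t 2.35 pos [0.4053 0.1595 0.2228] shift [-1.162  0.078  0.004] turn [ 0.    -0.     0.245] w 0.08703918493684318 f [ 0.8 -0.  -0.3]
```

Request:
{"fn": "play_rows", "kwargs": {
  "motion": [
    [-0.25,0.02,0,0,0,0.06,100],
    [-0.5,0.04,0,0,0,0.12,100],
    [-0.75,0.05,0,0,0,0.18,100],
    [-1,0.07,0,0,0,0.245,100],
    [-1,0.07,0,0,0,0.245,100]
  ]
}}

```text
time: 2.98
ee_pos: [0.4942, -0.0229, 0.2228]
eef_rot: [0.709, 0.705, -0.0, 0.001]
ft_force: [-0.7, -0.2, 0.1]
width: 0.0868
```

```bash
python3 -c "
from h import *
plan([.507,-.05,.16],0)"
```

```text
t 2.975 pos [ 0.4942 -0.0229  0.2228] shift [-0.135  0.065  0.314] turn [ 0.     0.001 -0.003] w 0.08683738198262585 f [-0.7 -0.2  0.1]
```

Request:
{"fn": "play_rows", "kwargs": {
  "motion": [
    [-0.135,0.065,0.0,0,0,-0.003,100],
    [-0.135,0.065,0.15,0,0,-0.003,100],
    [-0.135,0.065,0.3,0,0,-0.003,100],
    [-0.135,0.065,0.3,0,0,-0.003,100]
  ]
}}

```text
time: 3.48
ee_pos: [0.505, -0.0452, 0.161]
eef_rot: [0.704, 0.71, -0.001, -0.001]
ft_force: [0.8, -0.5, -0.1]
width: 0.087
```

```bash
python3 -c "
from h import *
plan([.507,-.05,.078],0)
ov('side','side2.png',(.507,-.05),0,(220,180,500,390))
for n in('top','side'):
    p=eyes.camera(n)
    for l in ('blue_clamp','blue_tab_top'):
        for q in eyes.landmark_of(p,l)[:1]: print(n,l,q['p'],q['xy'],atz(p,q['xy'],.085 if 'tab' in l else 0).round(4))"
```

```text
t 3.475 pos [ 0.505  -0.0452  0.161 ] shift [-0.024  0.012  0.415] turn [-0.002  0.     0.006] w 0.08704578175935503 f [ 0.8 -0.5 -0.1]
top blue_clamp 0.73 [415.6, 234.6] [ 0.5056 -0.0445  0.    ]
top blue_tab_top 0.56 [430.0, 276.6] [ 0.4155 -0.0537  0.085 ]
side blue_clamp 0.55 [351.7, 335.6] [ 0.5098 -0.0476  0.    ]
side blue_tab_top 0.8 [300.8, 304.1] [ 0.4235 -0.0513  0.085 ]
```

View pics/side2.png

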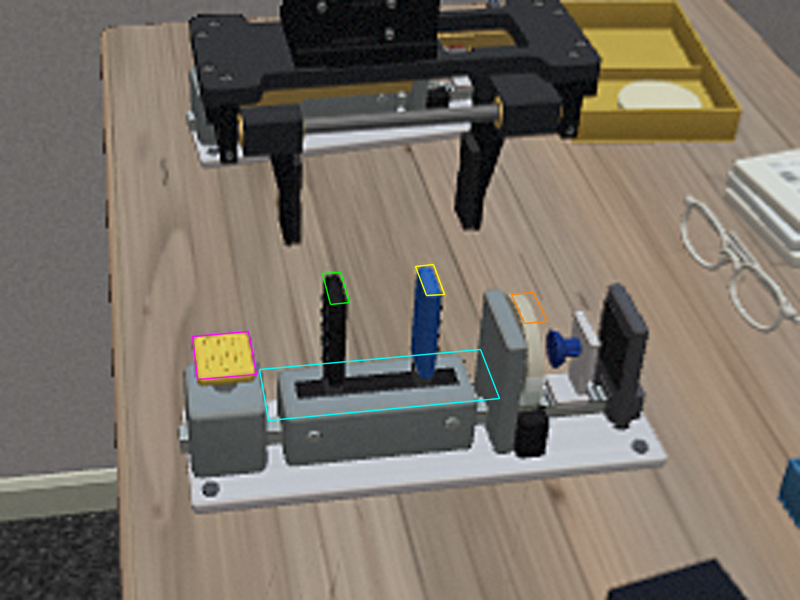

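Request:
{"fn": "play_rows", "kwargs": {
  "motion": [
    [-0.02,0.005,0.0,0,0,0.005,100],
    [-0.02,0.005,0.15,0,0,0.005,100],
    [-0.02,0.005,0.3,0,0,0.005,100],
    [-0.02,0.005,0.41,0,0,0.005,100],
    [-0.02,0.005,0.41,0,0,0.005,100]
  ]
}}

```text
time: 4.45
ee_pos: [0.5065, -0.0504, 0.0795]
eef_rot: [0.707, 0.707, -0.001, -0.001]
ft_force: [1.0, -0.2, 1.1]
width: 0.087
```

Request:
{"fn": "play_rows", "kwargs": {
  "motion": [
    [0,0,0,0,0,0,20],
    [0,0,0,0,0,0,20],
    [0,0,0,0,0,0,20],
    [0,0,0,0,0,0,20],
    [0,0,0,0,0,0,20]
  ],
  "squeeze": 25
}}

```text
time: 5.08
ee_pos: [0.5076, -0.0499, 0.081]
eef_rot: [0.707, 0.707, 0.0, -0.0]
ft_force: [-2.9, 0.6, 5.6]
width: 0.0451
```

Request:
{"fn": "play_rows", "kwargs": {
  "motion": [
    [0,0,0,0,0,0,20],
    [0,0,0,0,0,0,20],
    [0,0,0,0,0,0,20]
  ]
}}

```text
time: 5.45
ee_pos: [0.5076, -0.0499, 0.0811]
eef_rot: [0.707, 0.707, 0.0, -0.0]
ft_force: [-3.3, 0.2, 6.5]
width: 0.0355
```

Request:
{"fn": "play_rows", "kwargs": {
  "motion": [
    [0,0,0,0,0,0,85],
    [0,0,0,0,0,0,85],
    [0,0,0,0,0,0,85],
    [0,0,0,0,0,0,85],
    [0,0,0,0,0,0,85]
  ]
}}

```text
time: 6.08
ee_pos: [0.5074, -0.05, 0.0804]
eef_rot: [0.707, 0.707, -0.0, -0.0]
ft_force: [0.1, 0.3, 0.1]
width: 0.0721
```

Request:
{"fn": "play_rows", "kwargs": {
  "motion": [
    [0,0,0,0,0,0,20],
    [0,0,0,0,0,0,20],
    [0,0,0,0,0,0,20],
    [0,0,0,0,0,0,20],
    [0,0,0,0,0,0,20]
  ]
}}

```text
time: 6.7
ee_pos: [0.5076, -0.05, 0.0806]
eef_rot: [0.707, 0.707, 0.0, 0.0]
ft_force: [1.7, -0.5, -0.9]
width: 0.0355
```

Request:
{"fn": "play_rows", "kwargs": {
  "motion": [
    [0,0,0,0,0,0,20],
    [0,0,0,0,0,0,20],
    [0,0,0,0,0,0,20]
  ]
}}

```text
time: 7.08
ee_pos: [0.5076, -0.05, 0.0806]
eef_rot: [0.707, 0.707, 0.0, 0.0]
ft_force: [3.0, -0.1, -2.3]
width: 0.0357
```

```bash
python3 -c "
from h import *
ov('side','side3.png',(.507,-.05),0,(220,200,500,410))"
```

```text
(no output)
```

View pics/side3.png

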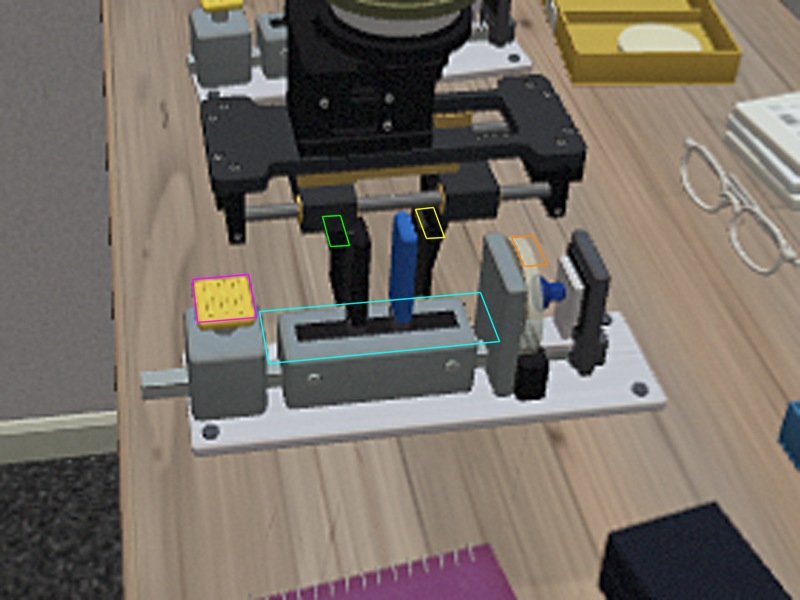

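The picture shows the jaw at about (590, 300) in the crop. It has moved in two teeth and is pushing the block, which is close to the lens. I'll squeeze again and check whether the stop shows as a wider opening.

Request:
{"fn": "play_rows", "kwargs": {
  "motion": [
    [0,0,0,0,0,0,85],
    [0,0,0,0,0,0,85],
    [0,0,0,0,0,0,85],
    [0,0,0,0,0,0,85],
    [0,0,0,0,0,0,85]
  ]
}}

```text
time: 7.75
ee_pos: [0.5072, -0.05, 0.0804]
eef_rot: [0.707, 0.707, -0.0, -0.0]
ft_force: [-0.2, -0.5, -0.2]
width: 0.0718
```

Request:
{"fn": "play_rows", "kwargs": {
  "motion": [
    [0,0,0,0,0,0,20],
    [0,0,0,0,0,0,20],
    [0,0,0,0,0,0,20],
    [0,0,0,0,0,0,20],
    [0,0,0,0,0,0,20]
  ]
}}

```text
time: 8.38
ee_pos: [0.5076, -0.05, 0.0806]
eef_rot: [0.707, 0.707, 0.0, 0.0]
ft_force: [3.0, -0.0, -2.0]
width: 0.048
```

Request:
{"fn": "play_rows", "kwargs": {
  "motion": [
    [0,0,0,0,0,0,20],
    [0,0,0,0,0,0,20],
    [0,0,0,0,0,0,20],
    [0,0,0,0,0,0,20],
    [0,0,0,0,0,0,20]
  ]
}}

```text
time: 9.0
ee_pos: [0.5076, -0.05, 0.0805]
eef_rot: [0.707, 0.707, 0.0, 0.0]
ft_force: [3.4, -0.1, -3.3]
width: 0.048
```

Request:
{"fn": "play_rows", "kwargs": {
  "motion": [
    [0,0,0,0,0,0,85],
    [0,0,0,0,0,0,85],
    [0,0,0,0,0,0,85],
    [0,0,0,0,0,0,85],
    [0,0,0,0,0,0,85]
  ]
}}

```text
time: 9.62
ee_pos: [0.5071, -0.05, 0.0804]
eef_rot: [0.707, 0.707, -0.0, -0.0]
ft_force: [0.2, -0.3, 1.1]
width: 0.0734
```

Request:
{"fn": "play_rows", "kwargs": {
  "motion": [
    [0,0,0,0,0,0,20],
    [0,0,0,0,0,0,20],
    [0,0,0,0,0,0,20],
    [0,0,0,0,0,0,20],
    [0,0,0,0,0,0,20]
  ]
}}

```text
time: 10.25
ee_pos: [0.5076, -0.05, 0.0806]
eef_rot: [0.707, 0.707, 0.0, 0.0]
ft_force: [2.0, -0.7, -2.3]
width: 0.0483
```

Request:
{"fn": "play_rows", "kwargs": {
  "motion": [
    [0,0,0,0,0,0,20],
    [0,0,0,0,0,0,20],
    [0,0,0,0,0,0,20],
    [0,0,0,0,0,0,20],
    [0,0,0,0,0,0,20]
  ]
}}

```text
time: 10.88
ee_pos: [0.5076, -0.05, 0.0806]
eef_rot: [0.707, 0.707, 0.0, 0.0]
ft_force: [5.1, -0.5, -2.1]
width: 0.0481
```

```bash
python3 -c "
from h import *
ov('side','side4.png',(.507,-.05),0,(220,200,500,410))"
```

```text
(no output)
```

View pics/side4.png

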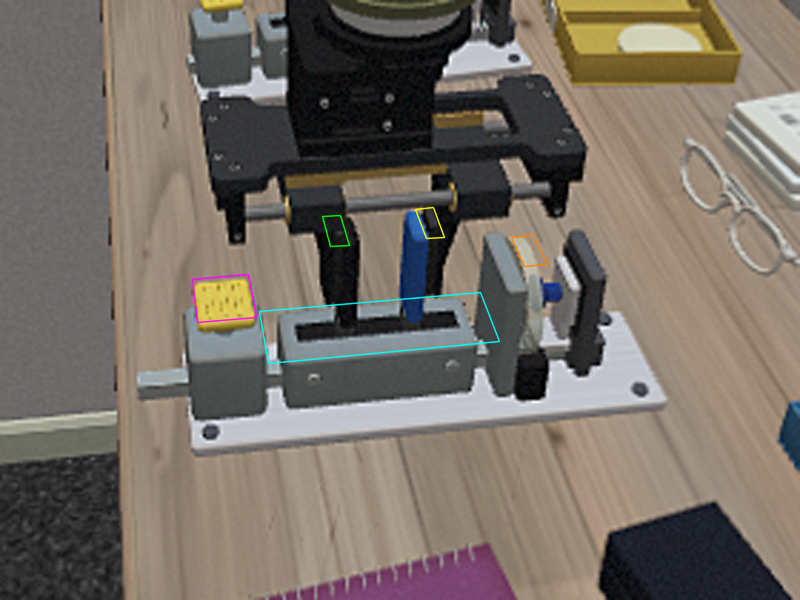

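The levers now stop at 48 mm on both squeezes, and the jaw at (585, 300) presses the block against the lens, so the block is home. Next I'll open the gripper, rise, and move over the tab.

Request:
{"fn": "play_rows", "kwargs": {
  "motion": [
    [0,0,0,0,0,0,100],
    [0,0,0,0,0,0,100],
    [0,0,0,0,0,0,100],
    [0,0,0,0,0,0,100],
    [0,0,0,0,0,0,100]
  ]
}}

```text
time: 11.55
ee_pos: [0.5071, -0.05, 0.0804]
eef_rot: [0.707, 0.707, -0.0, -0.0]
ft_force: [-1.2, -0.6, 0.3]
width: 0.0849
```

Request:
{"fn": "play_rows", "kwargs": {
  "motion": [
    [0,0,-0.15,0,0,0,100],
    [0,0,-0.3,0,0,0,100],
    [0,0,-0.4,0,0,0,100],
    [0,-0.22,-0.4,0,0,0,0],
    [0,-0.44,-0.4,0,0,0,0]
  ]
}}

```text
time: 12.18
ee_pos: [0.4183, -0.0502, 0.1604]
eef_rot: [0.707, 0.707, -0.0, 0.0]
ft_force: [-0.3, 0.2, -0.4]
width: 0.0746
```

Request:
{"fn": "play_rows", "kwargs": {
  "motion": [
    [0,0,0,0,0,0,0],
    [0,0,0,0,0,0,0],
    [0,0,0,0,0,0,0],
    [0,0,0,0,0,0,0],
    [0,0,0,0,0,0,0]
  ]
}}

```text
time: 12.8
ee_pos: [0.4196, -0.0501, 0.1603]
eef_rot: [0.707, 0.707, -0.0, 0.0]
ft_force: [-0.6, 0.6, 0.2]
width: 0.0247
```

```bash
python3 -c "
from h import *
plan([.419,-.0515,.095],0)
ov('side','side5.png',(.507,-.05),0,(220,200,500,410))"
```

```text
t 12.8 pos [ 0.4196 -0.0501  0.1603] shift [-0.007 -0.003  0.327] turn [-0.  0. -0.] w 0.024727348254891597 f [-0.6  0.6  0.2]
```

View pics/side5.png

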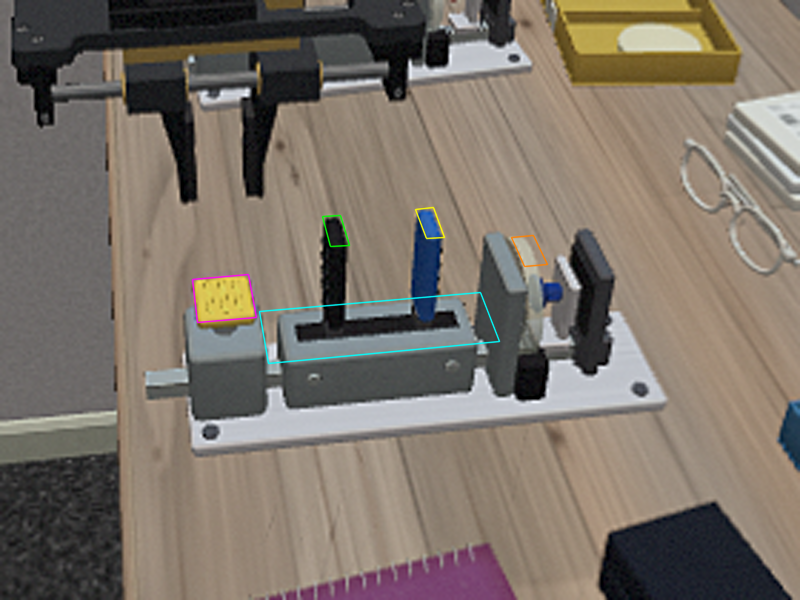

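The levers have sprung back, and the jaw stays against the seated block. The fingers are above the tab at (224, 298) in the crop. Now I'll press it.

Request:
{"fn": "play_rows", "kwargs": {
  "motion": [
    [0,0,0.1,0,0,0,0],
    [0,0,0.2,0,0,0,0],
    [0,0,0.3,0,0,0,0],
    [0,0,0.34,0,0,0,0],
    [0,0,0.34,0,0,0,0]
  ]
}}

```text
time: 13.48
ee_pos: [0.4193, -0.0501, 0.0924]
eef_rot: [0.707, 0.707, -0.0, -0.0]
ft_force: [0.4, -0.1, 0.2]
width: 0.0006
```

Request:
{"fn": "play_rows", "kwargs": {
  "motion": [
    [0,0,0.03,0,0,0,0],
    [0,0,0.06,0,0,0,0],
    [0,0,0.09,0,0,0,0],
    [0,0,0.105,0,0,0,0],
    [0,0,0.105,0,0,0,0]
  ]
}}

```text
time: 14.1
ee_pos: [0.42, -0.0499, 0.0723]
eef_rot: [0.707, 0.707, 0.0, 0.0]
ft_force: [-3.6, 0.5, 14.6]
width: 0.0005
```

Request:
{"fn": "play_rows", "kwargs": {
  "motion": [
    [0,0,0.005,0,0,0,0],
    [0,0,0.005,0,0,0,0],
    [0,0,0.005,0,0,0,0],
    [0,0,0.005,0,0,0,0],
    [0,0,0.005,0,0,0,0]
  ]
}}

```text
time: 14.72
ee_pos: [0.42, -0.0499, 0.072]
eef_rot: [0.707, 0.707, 0.001, -0.0]
ft_force: [-10.1, 0.6, 30.1]
width: 0.0004
```

Request:
{"fn": "play_rows", "kwargs": {
  "motion": [
    [0,0,-0.1,0,0,0,0],
    [0,0,-0.3,0,0,0,0],
    [0,0,-0.5,0,0,0,0],
    [0,0,-0.6,0,0,0,0],
    [0,0,-0.6,0,0,0,0]
  ]
}}

```text
time: 15.35
ee_pos: [0.42, -0.0499, 0.1914]
eef_rot: [0.707, 0.707, 0.001, 0.0]
ft_force: [-0.8, 0.5, -0.4]
width: 0.0004
```

```bash
python3 -c "
from h import *
plan([.419,-.0515,.095],0)
ov('side','side6.png',(.507,-.05),0,(220,200,500,410))"
```

```text
t 15.35 pos [ 0.42   -0.0499  0.1914] shift [-0.009 -0.006  0.482] turn [ 0.001 -0.001 -0.   ] w 0.00039489901438083044 f [-0.8  0.5 -0.4]
```

View pics/side6.png

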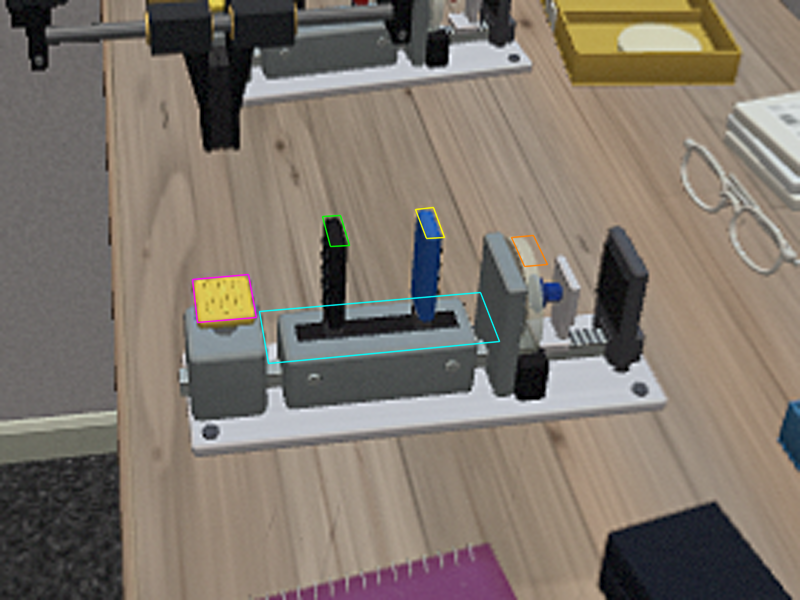

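The jaw is back at its open position (622, 300), the block at (552, 292) is still seated on the lens, the tab is back up, and the arm is clear. I'm handing the job in.

```bash
python3 -c "
from h import *
print(job.close_job())"
```

```text
the job is handed in; nothing more can be done
None
```

I squeezed the blue clamp's grip until the blue block was home on its lens. I then let go, pressed the yellow tab to its stop for over half a second, and raised the arm clear. The job was handed in at about 15 s of the 54 s allowed.

- **Squeezes:** I made four. The first two closed the levers fully, to 36 mm. The last two stopped at 48 mm, as they should once the block is home.
- **Tab:** The fingers pressed it down to z 0.072 m, which is its 13 mm stop. The force at the stop reached about 30 N upward at the wrist, above the tab's 4 N spring but below the 40 N limit.
- **Last picture:** The jaw is fully open, the block is still seated on the lens, and the tab and levers have sprung back. The arm touches nothing, with the fingertips at z 0.19 m and no force at the wrist beyond noise.

I judged the jaw and block positions by eye, since the joint values can't be read directly. The arm crossed near the red clamp at z 0.22 m without any force showing. No check failed or disagreed.

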